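# Hold a tube block home in the corner of a locating plate

### The arm

A 6-joint arm with a two-finger parallel gripper is mounted at the origin on a cart in front of the work surface, level with it; the furniture and walls round the work are solid. World frame = base frame: x ahead of the robot, y to its left, z up, the work surface at z = 0. Lengths are in mm, angles in degrees, forces in N, time in s.
With the tool pointing down it reaches from about 325 to 775 mm from the base axis. Payload 9.3 kg.
Tool frame: the origin (TCP) lies between the finger pads; the fingertips stand 14 mm ahead of it and the grasp point (between the pads) lies 5 mm behind it; z points along the fingers, y is the line along which they close (so a half turn about z gives the same grasp; the last joint's range is limited). The gripper opens to 85 mm and grips with 20 to 120 N. Pads are 22 mm wide; open, the fingers measure 114 mm over their backs; the gripper's body (76 mm by 85 mm) begins 54 mm behind the grasp point. The pads swing forward as they close: fully open they stand 13 mm farther back than shut.
Start: joints at [56.574, 14.817, 1.232, 76.415, 0, 81.257], TCP at [229.68, 499.744, 245.279] pointing down, gripper open.
Joint ranges: [-174.27, 174.27], [-52.1, 104.24], [-59.71, 78.15], [-110.17, 111.67], [-87.03, 83.33], [-180, 180]. Speed limits (degrees/s): [127.2, 127.2, 159.86, 180, 180, 180].

### API

Orientations are given as [roll, pitch, yaw] about the fixed x, y, z axes, in that order (R = Rz(yaw) Ry(pitch) Rx(roll)).
In Python, from station import sense, eyes, workorder, cut_out gives the robot as it stands.
- The arm moves only by the tool servo_tool, never from a script. Its argument "steps" is one flat list of numbers, 7 for each row, row after row: the shift along the tool's x, y, z in m, then the turn, a rotation vector about the tool's x, y, z in rad, then the opening, from 0 (shut) to 1 (fully open). A call has 1 to 8 rows; each row shifts and turns the commanded pose from where the row before left it, along the tool's axes as they then stand; what a row does not reach is not made up. A row lasts 1/12 s, in which the tool goes at most 41.7 mm and 7.16 degrees, less where a joint would pass 70% of its speed; a pose out of reach is approached as far as the arm can. A call is refused whole if a number of a shift passes 0.0417 or a number of a turn 0.125, either way. A call with a gripper value outside its range is refused whole. The fingers move at their own pace and stop on an object; "grip_force" is the grip in N (left out, the last holds). Time passes only in rows, so rows that do not move let the fingers close. It gives the time, the measured TCP pose, the force, the opening and the grip force at its end, in the units of the state.
- sense(): the state, without advancing time (a new reading comes with each control period).
- eyes.camera(name): name is "side" or "top" or "wrist"; returns a dict with "img" (480x640x3 uint8, red, green, blue), "mtx" (3x3 intrinsics, pixels), "view" (4x4, takes a point from world to camera coordinates). Camera axes: x right, y up, looking along -z (the intrinsics and any distortion apply to the point x, -y, -z); pixel columns grow to the right and rows downward; lengths in mm; the calibration is good to about 2 mm. The wrist camera is an equidistant fisheye: a pixel r from the principal point sees the ray r / f radians off the axis. A picture is of the moment at which its call begins. There is no depth.
- workorder.hand_in(): hands the job in; it is judged then, once.
Trained networks look in a picture, given as the dict that the camera call returned (one of the last four; its "shot" number tells which), for a name from the list of things; names that differ only in an ending like _2 or _b are one class to them, and where a whole thing is asked for, a point or a joint stands for the part that bears it (a point fixed in the world has none). Each returns a list of dicts, best first, with "score" (0 to 1); they miss things now and then, are a little off and sometimes report something else, mostly with a low value. They report only what shows in the picture. A call takes as long as a camera call. They do not tell look-alikes from the thing itself.
- cut_out(picture, label): "region" (480x640 bool, what is visible of it) and "box" ([centre column, centre row, width, height] in pixels, round what is visible of it).
The state is a dict: "clock": time; "qpos": joint angles; "qd": joint speeds; "joint_torque": joint torques, N m; "position": TCP position; "tool_rot": TCP orientation; "wrist_force": force on the tool from outside, world axes, zero at the start; "torque": the same for the moment, N m; "finger_gap": finger opening in mm; "gripper_force": force on a finger pad.
Only numpy, scipy, OpenCV 4.12 (cv2) and the standard library are available. Lean on these libraries where they do the work, as an engineer would, in place of code of your own. Each camera call takes 0.05 s, during which the arm holds its last target. There are 200 camera calls.

### The job

Pick up the bright aluminium tube block with the red dot and set it flat, wells up, on the grey locating plate, turned so that its red-dot corner points into the corner where the two steel stop rails meet. Push it fully home into that corner, flush and firmly against both rails at once, and finish while still gripping it and pressing it against both rails: do not let go. Leave the blue block and everything else on the bench where it is.

Things in the scene. Friction and masses are not known exactly. Their poses are not given: they have to be found in the camera images.
- block_center (a point): centre (half-way up) of the loose bright aluminium tube block: 66 mm (its x) x 44 mm (its y) x 48 mm high, about 0.3 kg, solid sides, six small wells and one red dot on its top. z up, x along its long side; the red dot is at its +x +y corner. Starts standing on the bench, wells up
- block_dot (a point): lower end of the block's vertical edge at the red-dot corner, i.e. +33 mm x, +22 mm y, -24 mm z from block_center, same axes
- stage: grey locating plate fixed to the bench, 150 mm (its x) x 130 mm (its y) x 12 mm thick; origin at the centre of its underside, z up. Two rigid steel stop rails, 12 mm wide, stand 10 mm above the plate's top (22 mm above the bench) along its +y and +x sides and meet in a corner, marked with a red dot; the rest of its top is flat and free
- rail_long: the rail along the plate's +y side, 105 mm long; its inner face (looking to the plate's -y) is the plane y = +40 mm of the plate's frame, from x = -52 to +52 mm. The block's long +y side goes against it. Axes as the plate; origin in the bottom of the rail
- rail_short: the rail along the plate's +x side, 80 mm long; its inner face (looking to the plate's -x) is the plane x = +50 mm of the plate's frame, from y = -46 to +34 mm (a 6 mm relief gap is left to the long rail). The block's short +x side goes against it. Axes as the plate; origin in the bottom of the rail
- nest_corner (a point): where the inner faces of both rails meet on the plate's top: +50 mm x, +40 mm y, +12 mm z in the plate's frame, axes as the plate. With the block home, block_dot lies here and block_center at +17 mm x, +18 mm y, +36 mm z of the plate's frame
- blue_block_center (a point): centre of a second loose block of the same size, blue-painted, without a dot, standing on the bench: leave alone
- timer: white bench timer, 58x58x20 mm, bystander; origin under its centre
- bottle_small: small white bottle with green cap, 42 mm across, 78 mm high, bystander; origin under its centre
- tape_roll: roll of white tape lying flat, 77 mm across, 19 mm high, bystander; origin under its centre
- marker_blue: blue and white marker lying along its x, 137x14x18 mm, bystander; origin under its centre
- block: the same aluminium block; origin at the centre of its underside, axes as block_center. Friction on plate and rails (coefficient about 0.6, rigid contact) takes up part of a sideways push while it is also pressed down or against the other rail
Mind the look-alikes: they are no part of the job. What is shaped like the block but brown or yellow is not meant.

How it is judged (in metres and radians):
On the way, in this order (a step that is already met when the one before it is completed fails the run):
1. the block is gripped and lifted clear of the bench (height (world z) of block_center above 0.045 m and contact force between the fingers and block above 0.5 N), for 0.1 s.
2. the block stands flat, wells up, on the plate inside the rails (z of block_center in the frame of stage between 0.033 and 0.039 m and angle between block_center's own z axis and vertical below 0.05 rad and horizontal distance between block_dot and nest_corner below 0.06 m and contact force between block and stage above 0.3 N), for 0.1 s.
At the end, for the whole second after the job is handed in: The block stands flat on the plate, wells up (tilt under 0.05 rad, height within 3 mm of seated), its red-dot corner within 4 mm of the rails' corner and its sides within 0.04 rad of the rails; it presses with more than 2 N on each rail, is still, and the fingers still hold it with more than 1 N (z of block_center in the frame of stage between 0.033 and 0.039 m and angle between block_center's own z axis and vertical below 0.05 rad and horizontal distance between block_dot and nest_corner below 0.004 m and angle between the x axis of block_center and the x axis of stage, either way round below 0.04 rad and contact force between block and rail_long above 2 N and contact force between block and rail_short above 2 N and contact force between the fingers and block above 1 N and linear speed of block below 0.01 m/s); the arm keeps its last pose, push and grip.
It fails at once if the blue block or another bystander is moved by more than 20 mm (distance of any of blue_block_center, timer, bottle_small, tape_roll, marker_blue from where it was at the start of the episode above 0.02 m).
It also fails if it takes over 42 s, if anything falls off the work surface, if the arm or the gripper's body presses on something with over 40 N, if the wrist force passes 120 N, or if a joint passes its speed limit or range.

## Working session

There is one attempt and no reset: what is moved stays moved. The work goes in short steps, Python scripts to look and compute and a tool call to move; the robot and the scene stay as the last step left them, time stands still between calls to the robot, and variables do not carry over. Pictures are saved under pics/ and viewed, at most 10 in all, crops included, and the job is handed in when it is done.

Besides the shell and the picture viewer there is one more tool, called after "Request:" as a command line: name --argument value ..., lists and objects as JSON in quotes. servo_tool: Moves the arm, as the interface text tells. Its arguments: {"type":"object","properties":{"steps":{"type":"array"},"grip_force":{"type":"number"}},"required":["steps"]}

```bash
ls; mkdir -p pics
cat > h.py <<'E'
import numpy as np, cv2
from station import sense, eyes, workorder, cut_out
def ray(c,uv):
    "world origin and direction for pixels (N,2), pinhole"
    uv=np.atleast_2d(uv).astype(float); K=c["mtx"]; V=np.array(c["view"])
    x=(uv-[K[0][2],K[1][2]])/[K[0][0],K[1][1]]
    if c.get("name")=="wrist":
        r=np.linalg.norm(x,axis=1,keepdims=True); s=np.where(r>1e-9,np.sin(r)/np.maximum(r,1e-9),1)
        d=np.hstack([x*s,np.cos(r)])
    else: d=np.hstack([x,np.ones((len(x),1))])
    d=d*[1,-1,-1]; R=V[:3,:3]; return -R.T@V[:3,3], d@R
def onz(c,uv,z):
    o,d=ray(c,uv); return o+d*((z-o[2])/d[:,2:])
def cam(n):
    c=eyes.camera(n); c["name"]=n; c["mtx"]=np.array(c["mtx"]); return c
def save(c,f): cv2.imwrite("pics/"+f,c["img"][:,:,::-1])
E
python3 - <<'E'
from h import *
s=sense(); print(s["clock"],s["position"],s["tool_rot"],s["wrist_force"])
ims=[]
for n in("top","side","wrist"):
    c=cam(n); save(c,n+"0.png"); ims.append(c); print(n,[k for k in c], c["mtx"].tolist(), np.round(c["view"],3).tolist())
    for l in("block","blue_block_center","stage","rail_long","rail_short","bottle_small","timer"):
        print(l,[(np.round(r["box"]).tolist(),round(r["score"],2)) for r in cut_out(c,l)])
cv2.imwrite("pics/all0.png",cv2.resize(np.vstack([np.hstack([ims[0]["img"],ims[1]["img"]])]),(800,300),interpolation=cv2.INTER_AREA)[:,:,::-1])
E
```

```text
pics
0.0 [229.53186428 499.53018884 244.65921766] [-1.79924421e+02 -1.19514655e-02  1.55317071e+02] [0.17083453 0.34724592 0.34288683]
top ['img', 'mtx', 'view', 'shot', 'name'] [[590.1790233906339, 0.0, 327.0477429302826], [0.0, 590.1790233906339, 248.85585881265743], [0.0, 0.0, 1.0]] [[0.071, -0.997, 0.004, 12.448], [0.973, 0.07, 0.22, -533.704], [-0.22, -0.012, 0.976, -1258.648], [0.0, 0.0, 0.0, 1.0]]
block [([413.0, 253.0, 25.0, 38.0], 0.95), ([414.0, 349.0, 29.0, 32.0], 0.71), ([406.0, 298.0, 28.0, 32.0], 0.62), ([391.0, 170.0, 23.0, 23.0], 0.5)]
blue_block_center [([479.0, 249.0, 33.0, 34.0], 0.66)]
stage [([304.0, 252.0, 68.0, 71.0], 0.76)]
rail_long [([283.0, 245.0, 21.0, 39.0], 0.53)]
rail_short [([312.0, 234.0, 29.0, 18.0], 0.68)]
bottle_small [([390.0, 171.0, 20.0, 23.0], 0.77)]
timer [([490.0, 319.0, 33.0, 33.0], 0.68)]
side ['img', 'mtx', 'view', 'shot', 'name'] [[440.54080075714745, 0.0, 319.87584341042185], [0.0, 440.54080075714745, 248.53170985895258], [0.0, 0.0, 1.0]] [[0.989, -0.15, -0.019, -502.45], [0.105, 0.591, 0.8, -128.714], [-0.109, -0.793, 0.6, -1131.883], [
[... 260 characters left out ...]
, 0.85)]
rail_long [([324.0, 237.0, 32.0, 11.0], 0.5)]
rail_short [([328.0, 194.0, 22.0, 16.0], 0.17)]
bottle_small [([411.0, 277.0, 12.0, 32.0], 0.69)]
timer [([298.0, 382.0, 29.0, 26.0], 0.74), ([299.0, 308.0, 29.0, 26.0], 0.45)]
wrist ['img', 'mtx', 'view', 'shot', 'name'] [[371.64829954431775, 0.0, 319.10610541509647], [0.0, 371.64829954431775, 242.26317397994617], [0.0, 0.0, 1.0]] [[0.418, 0.908, -0.0, -550.243], [-0.86, 0.395, -0.324, 42.009], [-0.294, 0.136, 0.946, -379.879], [0.0, 0.0, 0.0, 1.0]]
block [([59.0, 418.0, 17.0, 24.0], 0.46)]
blue_block_center []
stage [([157.0, 455.0, 46.0, 46.0], 0.71)]
rail_long []
rail_short []
bottle_small []
timer [([15.0, 444.0, 25.0, 26.0], 0.58)]
```

```bash
python3 - <<'E'
import cv2,numpy as np
t=cv2.imread("pics/top0.png"); s=cv2.imread("pics/side0.png")
a=cv2.resize(t[140:380,245:525],(700,600),interpolation=cv2.INTER_CUBIC)
b=cv2.resize(s[170:410,220:440],(550,600),interpolation=cv2.INTER_CUBIC)
cv2.imwrite("pics/a.png",a);cv2.imwrite("pics/b.png",b)
E
python3 - <<'E'
import sys; sys.path.insert(0,'.')
import os; os.chdir('.')
E
```

```text
(no output)
```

View pics/a.png

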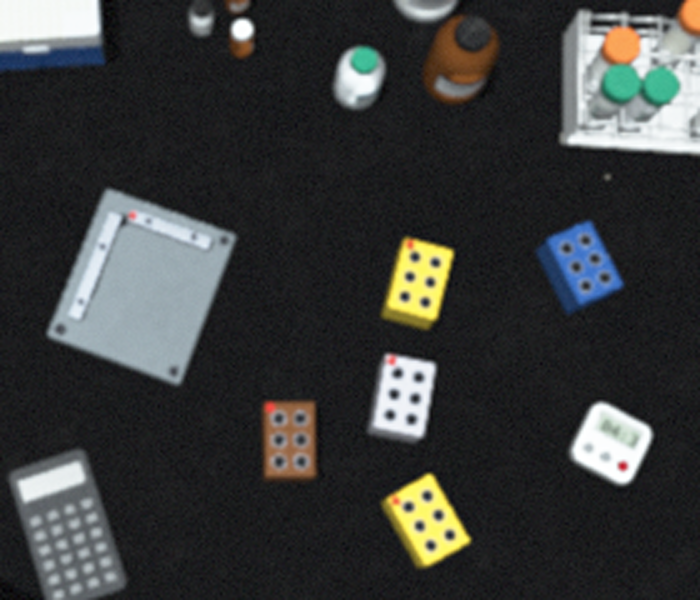

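View pics/b.png

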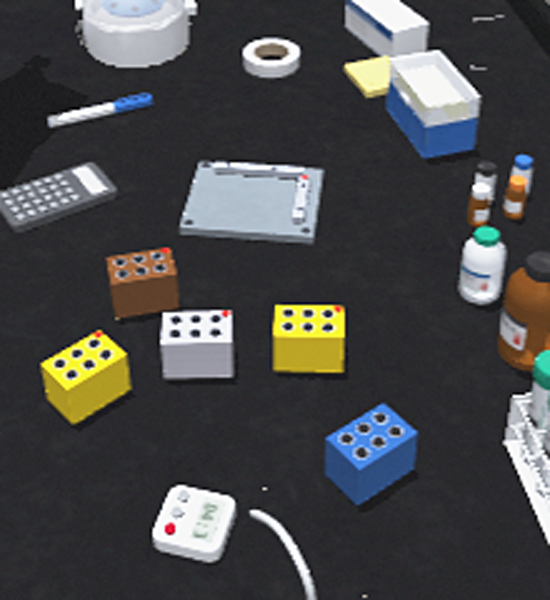

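The block-shaped things in the top view are yellow (413,253), yellow (414,349), brown (361,316), blue (479,249) and bright aluminium with a red dot (406,298). In the side view the aluminium one is at (299,308). Only that one fits the description, and both enlarged crops confirm it. The plate is at top (304,252), with its dot corner at about (297,226).

```bash
cat >> h.py <<'E'
def tri(c1,u1,c2,u2):
    o1,d1=ray(c1,u1); o2,d2=ray(c2,u2); d1=d1[0];d2=d2[0]
    t=np.linalg.lstsq(np.stack([d1,-d2],1),o2-o1,rcond=None)[0]
    p,q=o1+d1*t[0],o2+d2*t[1]; return (p+q)/2,np.linalg.norm(p-q)
def reds(c,box):
    x,y,w,h=box; x0,y0=int(x-w/2-3),int(y-h/2-3); im=c["img"][max(y0,0):y0+int(h)+7,max(x0,0):x0+int(w)+7].astype(float)
    m=np.clip(im[...,0]-np.maximum(im[...,1],im[...,2])-40,0,None); 
    if m.sum()==0: return None
    yy,xx=np.mgrid[:m.shape[0],:m.shape[1]]; return np.array([(m*xx).sum()/m.sum()+max(x0,0),(m*yy).sum()/m.sum()+max(y0,0)])
def pick(c,l,uv,tol=40):
    r=[a for a in cut_out(c,l) if np.hypot(a["box"][0]-uv[0],a["box"][1]-uv[1])<tol]
    return r[0] if r else None
def rect(c,r):
    k=np.argwhere(r["region"])[:,::-1].astype(np.int32); return cv2.boxPoints(cv2.minAreaRect(k))
E
python3 - <<'E'
from h import *
t=cam("top"); s=cam("side")
bt=pick(t,"block",(406,298),12); bs=pick(s,"block",(299,309),10)
rt,rs=reds(t,(406,298,28,32)),reds(s,(299,309,28,26)); print("blk dot",rt,rs,tri(t,rt,s,rs))
pt,ps=reds(t,(300,225,20,16)),reds(s,(341,241,10,12)); print("stage dot",pt,ps,tri(t,pt,s,ps))
print("centres", bt and bs and tri(t,bt["box"][:2],s,bs["box"][:2]))
if bt: print("rect blk z48",onz(t,rect(t,bt),48).round(1).tolist())
g=pick(t,"stage",(304,252)); print("stage z12",onz(t,rect(t,g),12).round(1).tolist())
g2=pick(s,"stage",(320,249)); print(tri(t,g["box"][:2],s,g2["box"][:2]))
E
```

```text
blk dot [401.31968811 283.70760234] [309.83923706 294.80108992] (array([ 466.61820679, -119.52718928,   48.75252141]), np.float64(0.20018994388595726))
stage dot [297.53947368 225.6754386 ] [341.36741214 240.26837061] (array([590.24069787, 123.30293953,  22.08925012]), np.float64(0.7981439192923071))
centres (array([ 439.91234299, -136.28020727,   23.46559395]), np.float64(2.1958781017325975))
rect blk z48 [[400.8, -99.5, 48.0], [475.1, -110.6, 48.0], [468.5, -161.5, 48.0], [394.4, -149.7, 48.0]]
stage z12 [[473.3, 190.9, 12.0], [620.7, 150.1, 12.0], [580.8, 23.9, 12.0], [435.4, 67.2, 12.0]]
(array([524.73078849, 102.6910318 ,  13.03105871]), np.float64(0.5016102554534091))
```

Request:
servo_tool --steps '[0,0,0,0,0,-0.0945,1,0,0,0,0,0,-0.0945,1,0,0,0,0,0,-0.0945,1,-0.01,-0.02,0,0,0,0,1,-0.018,-0.036,0.003,0,0,0,1,-0.018,-0.036,0.003,0,0,0,1,-0.018,-0.036,0.003,0,0,0,1,-0.018,-0.036,0.003,0,0,0,1]'

```text
clock: 2.17
position: [286.7, 323.9, 233.1]
tool_rot: [180.0, 0.0, 171.6]
wrist_force: [1.0, 0.3, 0.3]
finger_gap: 85.4
gripper_force: 0.0
```

Request:
servo_tool --steps '[-0.018,-0.036,0.005,0,0,0,1,-0.018,-0.036,0.005,0,0,0,1,-0.018,-0.036,0.005,0,0,0,1,-0.018,-0.036,0.005,0,0,0,1,-0.018,-0.036,0.005,0,0,0,1,-0.018,-0.036,0.005,0,0,0,1,-0.018,-0.036,0.005,0,0,0,1,-0.018,-0.036,0.005,0,0,0,1]'

```text
clock: 2.83
position: [387.0, 17.4, 193.4]
tool_rot: [180.0, 0.1, 171.6]
wrist_force: [1.0, 1.4, 0.5]
finger_gap: 85.5
gripper_force: 0.0
```

Request:
servo_tool --steps '[-0.018,-0.036,0.005,0,0,0,1,-0.018,-0.036,0.005,0,0,0,1,-0.018,-0.036,0.01,0,0,0,1,-0.018,-0.036,0.01,0,0,0,1,0,0,0,0,0,0,1]'

```text
clock: 3.25
position: [438.5, -139.2, 161.5]
tool_rot: [-179.9, -0.0, 171.3]
wrist_force: [-0.0, 0.3, 0.3]
finger_gap: 85.1
gripper_force: 0.0
```

Run:
```python
from h import *
w=cam("wrist"); save(w,"w1.png"); print(sense()["position"],sense()["clock"])
# project expected block centre
p=np.linalg.inv(w["view"])[:3,3]; print("cam",p)
for r in cut_out(w,"block"):
    b=r["box"]; print(np.round(b),round(r["score"],2)); 
    m=r["region"]; col=w["img"][m].mean(0); print(col.round(), onz(w,b[:2],48).round(1), onz(w,rect(w,r),48).round(1).tolist())
    d=reds(w,b); 
    if d is not None: print("dot",d,onz(w,d,48).round(1))
```

```text
[ 437.39743133 -136.56571841  162.0720902 ] 3.3
cam [ 356.67675716 -126.25936194  289.09388528]
[271.  87. 112. 115.] 0.77
[155. 144.  56.] [[ 330.5 -153.8   48. ]] [[313.1, -191.1, 48.0], [289.6, -153.8, 48.0], [345.6, -119.0, 48.0], [369.9, -155.5, 48.0]]
dot [315.61191432  99.43507363] [[ 343.2 -126.8   48. ]]
[330. 229.  65. 103.] 0.73
[176. 178. 184.] [[ 429.6 -130.3   48. ]] [[392.7, -146.2, 48.0], [399.0, -104.0, 48.0], [471.8, -112.5, 48.0], [464.7, -158.5, 48.0]]
dot [354.46320346 274.23827561] [[ 465.6 -118.    48. ]]
[454. 153.  88. 107.] 0.64
[145. 114.  89.] [[388.7 -40.1  48. ]] [[358.2, -67.7, 48.0], [354.1, -12.3, 48.0], [423.6, -5.4, 48.0], [424.7, -64.2, 48.0]]
dot [471.40865823 164.82519233] [[398.4 -27.5  48. ]]
[340. 348.  55.  95.] 0.56
[205. 197.  74.] [[ 527.  -136.5   48. ]] [[569.4, -168.6, 48.0], [481.5, -150.6, 48.0], [490.4, -109.5, 48.0], [580.7, -121.0, 48.0]]
dot [353.98208641 389.65472427] [[ 573.1 -129.9   48. ]]
```

View pics/w1.png

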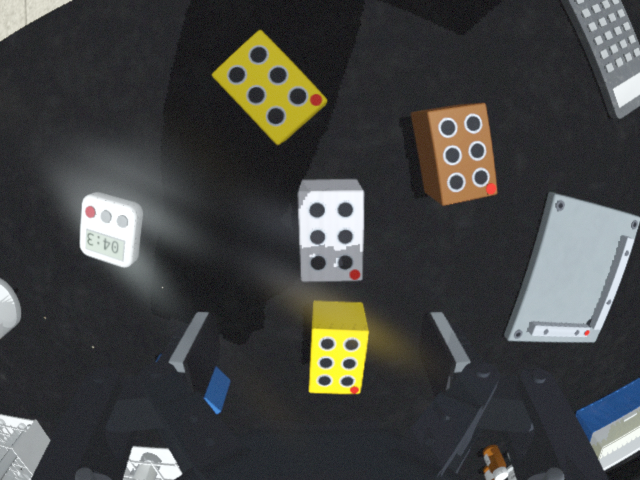

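The aluminium block is at (331,230) with its dot at (354,274). Its wells run from (317,210) to (346,262). The stage is on the right, with its dot at (587,333).

Run:
```python
from h import *
img=cv2.cvtColor(cv2.imread("pics/w1.png"),cv2.COLOR_BGR2GRAY)
w=dict(name="wrist",mtx=np.array([[371.648,0,319.106],[0,371.648,242.263],[0,0,1]]))
# camera pose does not change while standing: take fresh
w=cam("wrist"); g=cv2.cvtColor(w["img"],cv2.COLOR_RGB2GRAY)
ps=[]
for u,v in [(317,210),(345,210),(317,237),(345,237),(318,263),(346,262)]:
    p=g[v-7:v+8,u-8:u+9]; m=(p<70).astype(float); yy,xx=np.mgrid[:15,:17]; ps.append((u-8+(m*xx).sum()/m.sum(),v-7+(m*yy).sum()/m.sum()))
P=onz(w,ps,48)[:,:2]; print(P.round(1).tolist()); c=P.mean(0)
v=(P[4]-P[0]+P[5]-P[1])/2; n=(P[1]-P[0]+P[3]-P[2]+P[5]-P[4])/3
print("centre",c,"yaw",np.degrees(np.arctan2(v[1],v[0])),"yaw via y",np.degrees(np.arctan2(-n[0],n[1])),np.linalg.norm(v),np.linalg.norm(n))
d=onz(w,reds(w,(330,229,65,103)),48)[0,:2]; print("dot rel",d-c)
s=sense(); print(s["position"],s["tool_rot"])
d=reds(w,(587,333,14,14)); print("stage dot",d,onz(w,d,22))
```

```text
[[414.3, -135.1], [417.7, -117.5], [nan, nan], [435.9, -120.0], [452.8, -141.0], [455.4, -121.7]]
centre [nan nan] yaw -7.515194439915222 yaw via y nan 38.415917099362844 nan
dot rel [nan nan]
[ 436.65672929 -133.74213594  162.98722536] [ 1.79965628e+02 -6.10934126e-02  1.71476125e+02]
stage dot [582.02228261 334.68369565] [[589.26684523 123.68669708  22.        ]]<stdin>:8: RuntimeWarning: invalid value encountered in scalar divide
```

Request:
servo_tool --steps '[0.001,0.003,0.03,0,0,0,1,0,0,0.03,0,0,0,1,0,0,0.03,0,0,0,1,0,0,0.02,0,0,0,1,0,0,0.015,0,0,0,1,0,0,0.008,0,0,0,1,0,0,0,0,0,0,1,0,0,0,0,0,0,1]' --grip_force 60

```text
clock: 4.07
position: [436.6, -129.7, 30.9]
tool_rot: [-180.0, 0.0, 171.6]
wrist_force: [0.1, -0.4, 0.1]
finger_gap: 85.1
gripper_force: 0.0
```

Request:
servo_tool --steps '[0,0,0,0,0,0,0,0,0,0,0,0,0,0,0,0,0,0,0,0,0,0,0,0,0,0,0,0,0,0,0,0,0,0,0,0,0,0,0,0,0,0,0,0,0,0,0,0,0,0,0,0,0,0,0,0]'

```text
clock: 4.73
position: [436.8, -130.7, 31.2]
tool_rot: [-180.0, 0.1, 171.6]
wrist_force: [-1.4, -0.0, 8.5]
finger_gap: 43.0
gripper_force: 60.8
```

Request:
servo_tool --steps '[0,0,-0.01,0,0,0,0,0,0,-0.03,0,0,0,0,0,0,-0.03,0,0,0,0,0,0,-0.01,0,0,0,0,-0.01,0.028,0,0,0,0,0,-0.01,0.028,0,0,0,0,0,-0.01,0.028,0,0,0,0,0,-0.01,0.028,0,0,0,0,0]'

```text
clock: 5.4
position: [492.8, -24.5, 110.6]
tool_rot: [-180.0, 0.0, 171.5]
wrist_force: [0.4, -0.1, -2.7]
finger_gap: 43.0
gripper_force: 61.9
```

Request:
servo_tool --steps '[-0.01,0.028,0,0,0,0,0,-0.01,0.026,0,0,0,0,0,0,0,0,0,0,0.073,0,0,0,0,0,0,0.073,0,0,0,0,0,0,0,0,0,0,0,0,0,0,0]'

```text
clock: 5.9
position: [520.0, 25.0, 110.2]
tool_rot: [-180.0, -0.0, 163.3]
wrist_force: [0.2, 0.6, -1.8]
finger_gap: 43.2
gripper_force: 62.1
```

Run:
```python
from h import *
w=cam("wrist"); save(w,"w2.png"); np.savez("w2.npz",mtx=w["mtx"],view=w["view"]); s=sense(); print(s["position"],s["tool_rot"],s["clock"],s["finger_gap"],s["wrist_force"])
for l in("stage","rail_long","rail_short","block"):
  for r in cut_out(w,l)[:2]:
    z={"stage":12,"block":100}.get(l,22); q=rect(w,r); print(l,round(r["score"],2),np.round(r["box"]),q.round().tolist(),onz(w,q,z)[:,:2].round(1).tolist())
```

```text
[519.96350611  24.81182392 110.29197993] [-1.79997773e+02 -1.01632364e-02  1.63320853e+02] 5.95 42.97794460674868 [ 0.36059261 -0.83319218 -1.49232638]
stage 0.64 [442. 214. 191. 216.] [[339.0, 318.0], [350.0, 104.0], [539.0, 114.0], [528.0, 328.0]] [[572.7, 24.2], [436.7, 69.6], [469.8, 194.4], [633.2, 167.5]]
stage 0.42 [ 36. 380.  71.  83.] [[-15.0, 375.0], [26.0, 334.0], [78.0, 385.0], [38.0, 426.0]] [[560.0, -397.5], [522.4, -266.5], [586.3, -235.1], [639.4, -358.3]]
rail_long 0.74 [507. 228.  40. 145.] [[488.0, 299.0], [508.0, 149.0], [531.0, 152.0], [511.0, 302.0]] [[585.7, 129.9], [486.2, 159.4], [491.8, 176.3], [594.8, 147.9]]
rail_short 0.6 [435. 304. 106.  25.] [[383.0, 296.0], [484.0, 290.0], [486.0, 312.0], [384.0, 319.0]] [[559.0, 57.2], [577.6, 127.8], [596.5, 127.2], [576.3, 54.4]]
block 0.84 [318. 324. 130. 182.] [[253.0, 233.0], [383.0, 233.0], [383.0, 416.0], [253.0, 416.0]] [[474.6, 11.8], [489.2, 60.7], [586.3, 39.9], [567.1, -24.7]]
block 0.83 [33. 88. 59. 97.] [[0.0, 135.0], [0.0, 41.0], [61.0, 41.0], [61.0, 135.0]] [[388.7, -96.8], [343.7, -82.0], [366.3, -44.4], [406.4, -57.7]]
```

View pics/w2.png

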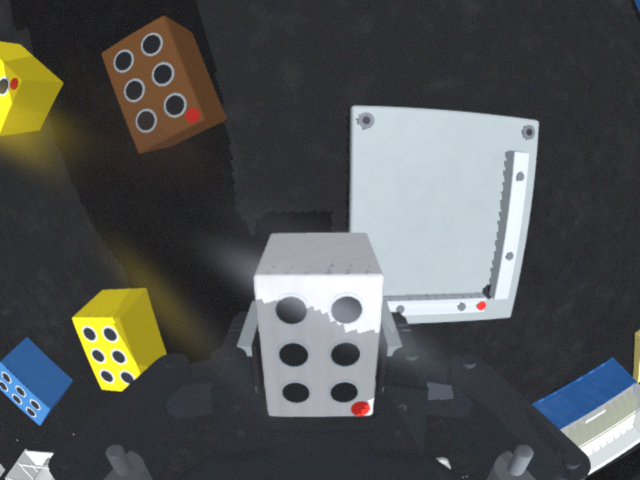

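Run:
```python
import cv2
a=cv2.imread("pics/w2.png")[140:335,380:545]; cv2.imwrite("pics/w2c.png",cv2.resize(a,None,fx=3,fy=3,interpolation=cv2.INTER_CUBIC))
```

```text
(no output)
```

View pics/w2c.png

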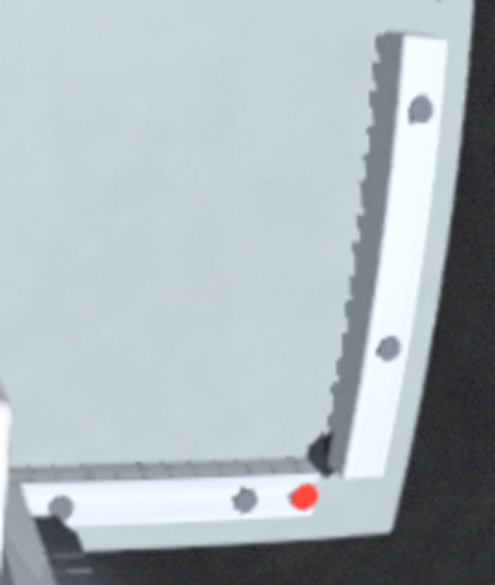

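The crop shows both rails' inner top edges: the long rail from (515,151) to (495,298) and the short rail from (388,301) to (485,298) in full-image pixels. The block hangs squarely in the fingers, with its dot at (360,409).

Run:
```python
from h import *
f=np.load("w2.npz"); w=dict(name="wrist",mtx=f["mtx"],view=f["view"])
L=onz(w,[(514.7,151),(508.3,206.7),(495,298.3)],22)[:,:2]; S=onz(w,[(388.3,301.3),(430,300),(485,297.7)],22)[:,:2]
print(L.round(1).tolist(),S.round(1).tolist(),onz(w,(481.3,305.3),22))
dl=L[2]-L[0]; ds=S[2]-S[0]; yl=np.degrees(np.arctan2(dl[1],dl[0])); ys=np.degrees(np.arctan2(-ds[0],ds[1])); print("yaws",yl,ys,np.linalg.norm(dl))
y=np.radians((yl*1.3+ys)/2.3); X=np.array([np.cos(y),np.sin(y)]);Y=np.array([-X[1],X[0]])
nest=X*(S@X).mean()+Y*(L@Y).mean(); print("yaw",np.degrees(y),"nest",nest,"L",L@Y,"S",S@X)
home=nest-33*X-22*Y; print("home centre",home)
B=onz(w,[(254,276),(383,276),(376,415),(268,415)],127.3)[:,:2]; print("blk top",B.round(1).tolist(),B.mean(0), "sizes",np.linalg.norm(np.diff(B,axis=0),axis=1))
e=B[3]-B[0]+B[2]-B[1];print("blk yaw",np.degrees(np.arctan2(e[1],e[0])))
tcp=np.array([520,25.]); r=B.mean(0)-tcp; print("offset block-TCP stage axes",r@X,r@Y); g=home-B.mean(0); print("to go stage axes",g@X,g@Y)
```

```text
[[488.3, 164.0], [523.2, 153.0], [587.3, 135.3]] [[564.0, 59.9], [572.2, 87.7], [584.1, 127.6]] [[589.26156472 124.16140862  22.        ]]
yaws -16.18484918577658 -16.497652405577334 103.0752712981286
yaw -16.320850585689954 nest [586.13776096 135.19528303] L [294.6550564  293.82943549 294.89972308] S [524.44713673 524.46652488 524.66489798]
home centre [548.28520754 123.35534219]
blk top [[481.9, 14.4], [494.0, 55.0], [555.8, 39.1], [542.9, -3.6]] [518.64083677  26.22232781] sizes [42.39023437 63.79214208 44.60269397]
blk yaw -15.418572683010265
offset block-TCP stage axes -1.6478867952756997 0.7911251989572339
to go stage axes 1.1538655646086653 101.54939584063573
```

Request:
servo_tool --steps '[0.007,0.02,0,0,0,-0.006,0,0,0.025,0,0,0,0,0,0,0.025,0,0,0,0,0,0,0.023,0,0,0,0,0,0,0,0.02,0,0,0,0,0,0,0.02,0,0,0,0,0,0,0.016,0,0,0,0,0,0,0.004,0,0,0,0]'

```text
clock: 6.82
position: [538.5, 116.0, 47.9]
tool_rot: [-179.9, -0.2, 163.6]
wrist_force: [-0.2, 0.7, -2.9]
finger_gap: 43.3
gripper_force: 62.1
```

Request:
servo_tool --steps '[0,0,0.003,0,0,0,0,0,0,0.002,0,0,0,0,0,0,0.001,0,0,0,0,0,0,0,0,0,0,0,0,0,0,0,0,0,0]'

```text
clock: 7.23
position: [540.3, 116.1, 45.0]
tool_rot: [180.0, 0.1, 163.5]
wrist_force: [-0.1, 0.6, -2.3]
finger_gap: 43.0
gripper_force: 62.1
```

Request:
servo_tool --steps '[0,0,0.001,0,0,0,0,0,0,0.0005,0,0,0,0,0,0,0,0,0,0,0,0,0,0,0,0,0,0]'

```text
clock: 7.57
position: [540.1, 116.1, 43.3]
tool_rot: [180.0, 0.0, 163.5]
wrist_force: [-0.8, -0.5, 4.6]
finger_gap: 43.4
gripper_force: 62.6
```

Request:
servo_tool --steps '[0,0,0.0005,0,0,0,0,0,0,0.0005,0,0,0,0,0,0,0,0,0,0,0,0,0,0,0,0,0,0]'

```text
clock: 7.9
position: [540.1, 116.1, 43.3]
tool_rot: [180.0, 0.1, 163.5]
wrist_force: [-4.3, -0.6, 15.6]
finger_gap: 43.2
gripper_force: 64.4
```

Request:
servo_tool --steps '[0,0,-0.0006,0,0,0,0,-0.002,0.002,0,0,0,0,0,-0.002,0.002,0,0,0,0,0,-0.001,0.001,0,0,0,0,0,0,0,0,0,0,0,0,0,0,0,0,0,0,0]'

```text
clock: 8.4
position: [545.3, 119.1, 43.3]
tool_rot: [-179.9, -0.0, 163.5]
wrist_force: [-8.2, -3.9, 14.3]
finger_gap: 42.9
gripper_force: 64.4
```

Request:
servo_tool --steps '[-0.001,0.001,0,0,0,0,0,0,0,0,0,0,0,0,-0.0005,0.0005,0,0,0,0,0,0,0,0,0,0,0,0,0,0,0,0,0,0,0]'

```text
clock: 8.82
position: [546.9, 120.0, 43.3]
tool_rot: [-179.9, -0.0, 163.5]
wrist_force: [-9.9, -3.2, 15.9]
finger_gap: 43.0
gripper_force: 64.4
```

Request:
servo_tool --steps '[0,0,-0.0006,0,0,0,0,-0.0005,0.0005,0,0,0,0,0,-0.0005,0.0005,0,0,0,0,0,0,0,0,0,0,0,0,0,0,0,0,0,0,0]'

```text
clock: 9.23
position: [548.4, 120.8, 43.3]
tool_rot: [-179.9, -0.1, 163.5]
wrist_force: [-7.2, -3.4, 11.3]
finger_gap: 42.9
gripper_force: 63.6
```

Request:
servo_tool --steps '[-0.0005,0.0005,0,0,0,0,0,-0.0005,0.0005,0,0,0,0,0,0,0,0,0,0,0,0,0,0,0,0,0,0,0]'

```text
clock: 9.57
position: [548.6, 121.0, 43.4]
tool_rot: [-179.8, -0.1, 163.5]
wrist_force: [-13.1, -6.1, 15.2]
finger_gap: 43.1
gripper_force: 64.3
```

Request:
servo_tool --steps '[0,0,-0.0005,0,0,0,0,-0.0005,0.0005,0,0,0,0,0,0,0,0,0,0,0,0,0,0,0,0,0,0,0]'

```text
clock: 9.9
position: [548.7, 121.1, 43.4]
tool_rot: [-179.8, -0.2, 163.5]
wrist_force: [-12.7, -8.3, 12.0]
finger_gap: 43.1
gripper_force: 63.8
```

Request:
servo_tool --steps '[-0.0005,0.0005,0,0,0,0,0,-0.0005,0.0005,0,0,0,0,0,0,0,0,0,0,0,0,0,0,0,0,0,0,0]'

```text
clock: 10.23
position: [548.8, 121.3, 43.5]
tool_rot: [-179.7, -0.3, 163.5]
wrist_force: [-17.4, -10.1, 17.5]
finger_gap: 43.2
gripper_force: 64.5
```

Run:
```python
from h import *
F=[];T=[]
for i in range(4):
    w=cam("wrist" if i==3 else "top"); s=sense(); F.append(s["wrist_force"]);T.append(s["torque"])
save(w,"w3.png"); F=np.mean(F,0); print(F,np.mean(T,0),s["position"],s["tool_rot"],s["clock"])
y=np.radians(-16.3); print("FX",F[0]*np.cos(y)+F[1]*np.sin(y),"FY",-F[0]*np.sin(y)+F[1]*np.cos(y))
a=w["img"][190:470,180:500,::-1]; cv2.imwrite("pics/w3c.png",cv2.resize(a,None,fx=2,fy=2,interpolation=cv2.INTER_CUBIC))
```

```text
[-18.43114628 -10.48768845  17.12606992] [-2.1206978   3.56779083 -0.39270504] [548.74318222 121.23181168  43.42756427] [-179.68708975   -0.30216161  163.45330011] 10.4333
FX -14.746766737768212 FY -15.239148043465304
```

View pics/w3c.png

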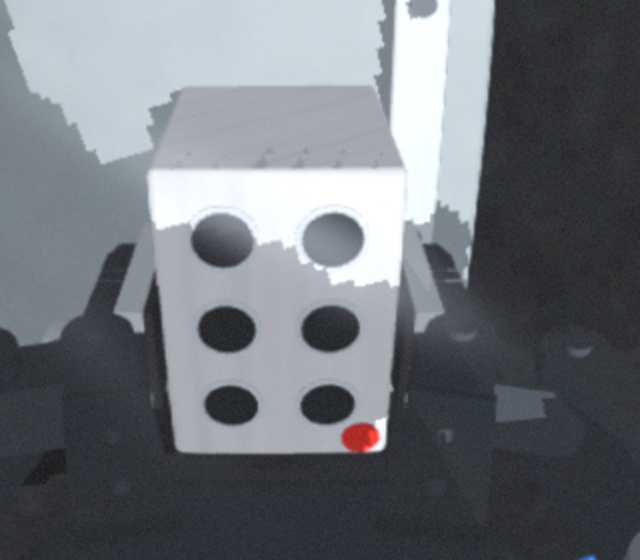

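Request:
servo_tool --steps '[0.0025,0,-0.0008,0,0,0,0,0,0.0005,0,0,0,0,0,0,0.0005,0,0,0,0,0,0,0,0,0,0,0,0,0,0,0,0,0,0,0]'

```text
clock: 10.85
position: [549.0, 123.2, 43.7]
tool_rot: [-179.8, -0.1, 163.5]
wrist_force: [-5.5, -9.2, 2.9]
finger_gap: 42.9
gripper_force: 62.9
```

```bash
cat > f.py <<'E'
from h import *
S=[]
for i in range(4): cam("top"); S.append(sense())
m=lambda k: np.mean([s[k] for s in S],0)
F=m("wrist_force"); p=m("position"); y=np.radians(-16.3); X=np.array([np.cos(y),np.sin(y)]);Y=np.array([-X[1],X[0]])
print("FX %.1f FY %.1f FZ %.1f"%(F[:2]@X,F[:2]@Y,F[2]),"pos rel nest X,Y",(p[:2]-[549.6,122.1])@X,(p[:2]-[549.6,122.1])@Y,p[2],m("tool_rot"),S[-1]["clock"])
E
python3 f.py
```

```text
FX -3.5 FY -9.8 FZ 2.9 pos rel nest X,Y -0.8569313502999936 0.8926527705214082 43.70469367133207 [-1.79783043e+02 -1.06629967e-01  1.63474164e+02] 11.05
```

Request:
servo_tool --steps '[-0.0005,0,0,0,0,0,0,-0.0005,0,0,0,0,0,0,-0.0005,0,0,0,0,0,0,0,0,0,0,0,0,0,0,0,0,0,0,0,0]'

```text
clock: 11.47
position: [549.3, 123.1, 43.5]
tool_rot: [-179.8, -0.2, 163.5]
wrist_force: [-11.8, -6.9, 5.5]
finger_gap: 43.1
gripper_force: 63.2
```

```bash
python3 f.py
```

```text
FX -8.8 FY -9.6 FZ 5.7 pos rel nest X,Y -0.5895595756525789 0.879690387195621 43.55318283373109 [-179.78264348   -0.236308    163.48806029] 11.6667
```

Request:
servo_tool --steps '[-0.0005,0,0,0,0,0,0,-0.0005,0,0,0,0,0,0,0,0,0,0,0,0,0,0,0,0,0,0,0,0]'

```text
clock: 12.0
position: [549.4, 123.1, 43.6]
tool_rot: [-179.8, -0.3, 163.5]
wrist_force: [-14.9, -5.3, 9.0]
finger_gap: 43.2
gripper_force: 63.7
```

```bash
python3 f.py
```

```text
FX -12.6 FY -9.5 FZ 9.3 pos rel nest X,Y -0.5072897499936273 0.8662713302435854 43.56911228025975 [-179.781702     -0.32525777  163.50027985] 12.2
```

Request:
servo_tool --steps '[-0.0005,0,-0.0005,0,0,0,0,-0.0005,0,0,0,0,0,0,-0.0005,0,0,0,0,0,0,-0.0005,0,0,0,0,0,0,0,0,0,0,0,0,0,0,0,0,0,0,0,0]'

```text
clock: 12.7
position: [549.5, 123.0, 43.7]
tool_rot: [-179.8, -0.5, 163.5]
wrist_force: [-21.2, -1.7, 11.0]
finger_gap: 43.1
gripper_force: 63.9
```

```bash
python3 f.py
```

```text
FX -19.3 FY -8.9 FZ 11.5 pos rel nest X,Y -0.3171483971029462 0.8483290042565664 43.71030926679678 [-179.77671169   -0.52028089  163.52731299] 12.9
```

Request:
servo_tool --steps '[0,0.0005,-0.0003,0,0,0,0,0,0.0005,0,0,0,0,0,0,0.0005,0,0,0,0,0,0,0,0,0,0,0,0,0,0,0,0,0,0,0]'

```text
clock: 13.32
position: [549.6, 123.2, 43.7]
tool_rot: [-179.6, -0.5, 163.5]
wrist_force: [-21.0, -9.9, 12.1]
finger_gap: 43.4
gripper_force: 63.8
```

```bash
python3 f.py
```

```text
FX -18.0 FY -15.5 FZ 10.7 pos rel nest X,Y -0.32339509328602106 1.0180227529310975 43.72824123921576 [-179.61711655   -0.53426472  163.47118327] 13.5167
```

Request:
servo_tool --steps '[0,-0.003,-0.0005,0,0,0,0,0,0,0,0,0,0,0,0,0,0,0,0,0,0,0,0,0,0,0,0,0]'

```text
clock: 13.85
position: [549.6, 122.7, 43.9]
tool_rot: [-179.9, -0.5, 163.6]
wrist_force: [-16.1, 3.5, 3.1]
finger_gap: 43.2
gripper_force: 63.2
```

```bash
python3 f.py
```

```text
FX -16.7 FY -1.0 FZ 3.2 pos rel nest X,Y -0.2441284683921529 0.596212714027437 43.887599115607095 [-179.92042119   -0.54515569  163.57953043] 14.05
```

Request:
servo_tool --steps '[0,0.001,0,0,0,0,0,0,0.001,0,0,0,0,0,0,0.001,0,0,0,0,0,0,0.001,0,0,0,0,0,0,0,0,0,0,0,0,0,0,0,0,0,0,0]'

```text
clock: 14.55
position: [549.6, 123.3, 43.8]
tool_rot: [-179.5, -0.6, 163.4]
wrist_force: [-21.5, -13.8, 7.3]
finger_gap: 43.2
gripper_force: 63.8
```

```bash
python3 f.py
```

```text
FX -16.4 FY -20.1 FZ 7.7 pos rel nest X,Y -0.27996565127616885 1.1313343218402856 43.81619469972331 [-179.5073827    -0.55026954  163.42566877] 14.75
```

Run:
```python
from h import *
w=cam("wrist"); s=cam("side")
d=reds(w,(360,409,60,60)); o=onz(w,d,60)[0]; print("dot",d,o,"expected ~nest - 4..6mm inward (586.1,135.2)")
# wells of held block: yaw check
g=cv2.cvtColor(w["img"],cv2.COLOR_RGB2GRAY)
r=reds(s,(330,238,30,30)); 
if d is not None and r is not None: print(r,tri(w,d,s,r))
save(w,"w4.png"); a=s["img"][180:300,260:400,::-1]; cv2.imwrite("pics/s4.png",cv2.resize(a,None,fx=5,fy=5,interpolation=cv2.INTER_CUBIC))
```

```text
dot [360.14706502 408.47481294] [580.05823758 132.072875    60.        ] expected ~nest - 4..6mm inward (586.1,135.2)
[340.13333333 236.00540541] (array([591.61120448, 127.82375019,  39.79858967]), np.float64(12.093923446188464))
```

View pics/w4.png

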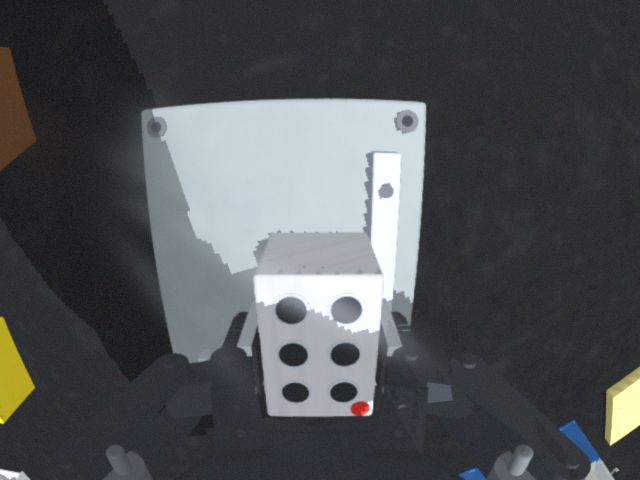

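The wrist view shows the block square in the corner against the long rail, with its dot at (360,408). That is about 5 mm inside both rail planes, which matches the dot's inset on the block. Handing in.

```bash
python3 -c "
from station import workorder,sense
print(workorder.hand_in())"
```

```text
the job is handed in; nothing more can be done
None
```

I handed the job in at about 15 s of the 42 s, with the aluminium block flat in the rail corner, dot corner inward, and still gripped at about 64 N; the interface gave no verdict. At the last reading the arm was pushing about 16 N toward the short rail and 20 N toward the long rail, part of which friction takes up.

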